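Start the leak tester and hold a loudspeaker down in its sprung cradle

TASK

Start the leak tester by pressing the three round keys on its key box, one at a time, each fully down and let up again, in order of size from the smallest to the largest. Then pick up the loudspeaker and set it, face down as it lies, inside the lip of the sprung ring cradle; press it down until the cradle is at the bottom of its travel, and finish while still holding it pressed down there, without letting go. Leave the bin, the bottle and the brush where they are.

Things in the scene. Friction and masses are not known exactly. Their poses are not given: they have to be found in the camera images.
- speaker: loudspeaker driver lying face down on the bench, about 0.19 kg: black frame with a flange 78 mm across (rounded square, 3 mm thick, at most 92 mm over its corners) at the bottom, frame 68 mm wide up to z = 22, then a round magnet part 64 mm across from z = 24 to 37 and a grey top disc 56 mm across at z = 41, on which small studs end at z = 45 (mm over the underside). It can be gripped across the 64 mm part at any yaw. Origin at the centre of the underside, z up.
- leak_fixture: leak-test fixture, fixed to the bench: an aluminium foot 132 mm across and a black drum 120 mm across, 30 mm high, above which a sprung aluminium ring cradle floats on three spring posts. Origin at the centre of its underside, on the bench; z up.
- cradle_seat (a point): centre of the cradle's flat seat (moves with the cradle). The seat is an aluminium ring, inner diameter 60 mm, surrounded by a lip 7 mm high with inner diameter 102 mm and outer diameter 120 mm. The loudspeaker stands flange down on the seat, inside the lip, at any yaw. Seat 56 mm above the bench when the cradle is up, 44 mm when it is fully down.
- cradle (a joint): travel of the sprung cradle downward in m: 0 = up, 0.012 = fully down on its stop. The spring takes about 5 N to start moving (the loudspeaker's weight alone does not) and 11 N at the bottom.
- key_box: grey key box fixed to the bench, 80 mm (its x) by 160 mm (its y) by 31 mm high, with three round spring keys along its y axis. Origin at the centre of its underside.
- key_small_top (a point): middle of the top face of the smallest key: an upright grey round cap 16 mm across, in a black collar 32 mm across. Released, its top is 53 mm above the work surface, 10 mm above the collar and 22 mm above the box's top plate. The three keys stand in a row along the box at 50 mm pitch, in any order.
- key_small (a joint): smallest key: travel downward in m: 0 = released, 0.006 = fully down (4 N); springs back up when let go
- key_medium_top (a point): middle of the top face of the middle-sized key: an upright grey round cap 26 mm across, in a black collar 42 mm across. Released, its top is 53 mm above the work surface, 10 mm above the collar and 22 mm above the box's top plate. The three keys stand in a row along the box at 50 mm pitch, in any order.
- key_medium (a joint): middle-sized key: travel downward in m: 0 = released, 0.006 = fully down (4 N); springs back up when let go
- key_large_top (a point): middle of the top face of the largest key: an upright grey round cap 38 mm across, in a black collar 54 mm across. Released, its top is 53 mm above the work surface, 10 mm above the collar and 22 mm above the box's top plate. The three keys stand in a row along the box at 50 mm pitch, in any order.
- key_large (a joint): largest key: travel downward in m: 0 = released, 0.006 = fully down (4 N); springs back up when let go
- bin_of_screws: bystander: small open black bin of screws, 100x69x38 mm; origin at the centre of its underside
- solvent_bottle: bystander: white bottle with a blue collar, 62 mm across, 128 mm high; origin at the centre of its underside
- brush: bystander: black flat brush lying on the bench, 158 mm long, 24 mm wide, 10 mm high; origin at the centre of its underside
Mind the look-alikes: they are no part of the job. Leave any orange look-alike of the speaker alone. Leave any turquoise look-alike of the leak_fixture alone.

How it is judged:
On the way, in this order (a step that is already met when the one before it is completed fails the run):
1. the smallest key is pressed down, alone (value of joint key_small above 0.0045 m and value of joint each of key_medium, key_large below 0.0015 m), for 0.05 s.
2. then the middle-sized key is pressed down, alone (value of joint key_medium above 0.0045 m and value of joint each of key_small, key_large below 0.0015 m), for 0.05 s.
3. then the largest key is pressed down, alone (value of joint key_large above 0.0045 m and value of joint each of key_small, key_medium below 0.0015 m), for 0.05 s.
4. the loudspeaker sits flat in the cradle and the robot presses it down to the bottom (value of joint cradle above 0.009 m and horizontal distance between speaker and cradle_seat below 0.008 m and z of speaker in the frame of cradle_seat below 0.003 m and angle between speaker's own z axis and vertical below 0.1 rad and contact force between speaker and leak_fixture above 5 N and contact force between any of the fingers, the arm and speaker above 2 N), for 0.2 s.
At the end, for the whole second after the job is handed in: The robot still presses the loudspeaker (over 2 N), which sits flat on the seat within 8 mm of its centre (under 3 mm above it, tilt under 0.1 rad, over 5 N on the fixture, at rest), and the cradle is held more than 9 mm of its 12 mm down; all keys are up (all of step 4 and linear speed of speaker below 0.02 m/s and value of joint each of key_small, key_medium, key_large below 0.0015 m); the arm keeps its last pose, push and grip.
It fails at once if two keys are pressed at the same time (value of joint each of key_small, key_medium above 0.003 m or value of joint each of key_small, key_large above 0.003 m or value of joint each of key_medium, key_large above 0.003 m).
It fails at once if the loudspeaker is tipped over (angle between speaker's own z axis and vertical above 0.8 rad).
It fails at once if the bin, bottle or brush is moved by more than 30 mm, or the bottle is knocked over (distance of any of bin_of_screws, solvent_bottle, brush from where it was at the start of the episode above 0.03 m or angle between solvent_bottle's own z axis and vertical above 0.5 rad).
It also fails if it takes over 64 s, if anything falls off the work surface, if the arm or the gripper's body presses on something with over 40 N, if the wrist force passes 120 N, or if a joint passes its speed limit or range.

ROBOT

A 7-joint arm with a two-finger parallel gripper is mounted at the origin on a cart in front of the work surface, level with it; the furniture and walls round the work are solid. World frame = base frame: x ahead of the robot, y to its left, z up, the work surface at z = 0. Lengths are in m, angles in rad, forces in N, time in s.
With the tool pointing down it reaches from about 0.425 to 0.925 m from the base axis. Payload 6.8 kg.
Tool frame: the origin (TCP) lies midway between the tips of the shut fingers; the grasp point (between the pads) lies 19 mm behind it; x points along the fingers, y is the direction in which the jaws open and shut, and the axes are right-handed (so a half turn about x gives the same grasp; the last joint's range is limited). The gripper opens to 85 mm and grips with 20 to 120 N. Pads are 22 mm wide; open, the fingers measure 114 mm over their backs; the gripper's body (76 mm by 85 mm) begins 54 mm behind the grasp point. The pads swing forward as they close: fully open they stand 13 mm farther back than shut.
Start: joints at [1.138, 0.477, 0.022, 1.555, -0.011, 1.109, -0.083], TCP at [0.215, -0.64, 0.231] pointing down, gripper open.
Joint ranges: [-2.96, 2.96], [-0.34, 2.1], [-1.41, 1.46], [0.24, 2.44], [-1.37, 4.51], [0.17, 1.92], [-2.96, 2.96]. Speed limits (rad/s): [2.39, 2.39, 3.14, 3.14, 3.14, 3.14, 3.14].

INTERFACE

Orientations are given as a rotation vector (axis times angle).
In Python, from bench import r, viewer, nets gives the robot as it stands.
- The arm moves only by the shell command python3 -m pendant 'ROWS' [FORCE]. ROWS is JSON, one flat list of numbers, 5 for each row, row after row: the finger opening in mm, from 0 to 85.4, then the shift along the tool's x, y, z in mm, then the turn about the tool's x in rad. A call has 1 to 20 rows; each row shifts and turns the commanded pose from where the row before left it, along the tool's axes as they then stand; what a row does not reach is not made up. A row lasts 1/8 s, in which the tool goes at most 62.5 mm and 10.7 degrees, less where a joint would pass 70% of its speed; a pose out of reach is approached as far as the arm can. A call with a gripper value outside its range is refused whole. The fingers move at their own pace and stop on an object; FORCE is the grip in N (left out, the last holds). Time passes only in rows, so rows that do not move let the fingers close. It gives the time, the measured TCP pose, the force and the opening at its end, in the units of the state.
- r.get_obs(): the state, without advancing time (a new reading comes with each control period).
- viewer.grab_frame(name): name is "side" or "top" or "wrist"; returns (picture, depth): 480x640x3 uint8, red, green, blue; 480x640 float32, m along the optical axis (not along the pixel's ray), 0 where there is no reading.
- viewer.calibration(name): a dict with "mtx" (3x3 intrinsics, pixels), "world_to_cam" (4x4, takes a point from world to camera coordinates). Camera axes: x right, y up, looking along -z (the intrinsics and any distortion apply to the point x, -y, -z); pixel columns grow to the right and rows downward; lengths in m; the calibration is good to about 2 mm. A picture is of the moment at which its call begins: read the wrist's pose just before it. calibration takes no time and is no camera call; for the wrist camera it gives the pose at the moment of the call.
- r.hand_in(): hands the job in, once; it reports no verdict.
Trained networks look in the newest picture that a camera, given by its name, has taken for a name from the list of things; names that differ only in an ending like _2 or _b are one class to them, and where a whole thing is asked for, a point or a joint stands for the part that bears it (a point fixed in the world has none). Each returns a list of dicts, best first, with "score" (0 to 1); they miss things now and then, are a little off and sometimes report something else, mostly with a low value. They report only what shows in the picture. A call takes as long as a camera call. They do not tell look-alikes from the thing itself.
- nets.look_for(name, camera): "location" ([x, y, z] in m, in world coordinates, good to about 4 mm: the middle of the surface that is visible of it).
- nets.silhouettes(name, camera): "mask" (480x640 bool, what is visible of it).
The state is a dict: "clock": time; "joints": joint angles; "qvel": joint speeds; "tau": joint torques, N m; "tcp_pos": TCP position; "orientation": TCP orientation; "contact_force": force on the tool from outside, world axes, zero at the start; "moment": the same for the moment, N m; "grip_width": finger opening in m.
Only numpy, scipy, OpenCV 4.12 (cv2) and the standard library are available. Lean on these libraries where they do the work, as an engineer would, in place of code of your own. Each camera call takes 0.05 s, during which the arm holds its last target. There are 200 camera calls.

## Working session

There is one attempt and no reset: what is moved stays moved. The work goes in short steps, Python scripts to look and compute and a shell command to move; the robot and the scene stay as the last step left them, time stands still between calls to the robot, and variables do not carry over. Pictures are saved under pics/ and viewed, about 8 in all and at most 12, crops included, and the job is handed in when it is done.

```bash
mkdir -p pics
cat > h.py <<'E'
import numpy as np,cv2
from bench import r,viewer,nets
from scipy.spatial.transform import Rotation as R
def save(n,f):
    p,d=viewer.grab_frame(n); cv2.imwrite('pics/'+f,p[:,:,::-1]); return p,d
def pts(d,cal):
    K=np.array(cal['mtx']);T=np.linalg.inv(np.array(cal['world_to_cam']))
    v,u=np.mgrid[0:480,0:640]
    c=np.stack([(u-K[0,2])/K[0,0]*d,-(v-K[1,2])/K[1,1]*d,-d,np.ones_like(d)],-1)
    return (c@T.T)[...,:3]
E
python3 - <<'E'
from h import *
o=r.get_obs();print({k:np.round(v,3) for k,v in o.items()})
print(R.from_rotvec(o['orientation']).as_matrix().round(3))
ims=[]
for c in ['top','side']:
    p,d=save(c,c+'0.png')
    P=pts(d,viewer.calibration(c)); np.save(c+'P.npy',P)
    for n in ['speaker','leak_fixture','cradle_seat','key_box','key_small_top','key_medium_top','key_large_top','bin_of_screws','solvent_bottle','brush']:
        K=viewer.calibration(c)
        for q in nets.look_for(n,c)[:3]:
            X=np.array(K['world_to_cam'])@np.r_[q['location'],1]; m=np.array(K['mtx'])
            print(c,n,round(q['score'],2),np.round(q['location'],3),int(m[0,2]-m[0,0]*X[0]/X[2]),int(m[1,2]+m[1,1]*X[1]/X[2]))
E
```

```text
{'clock': np.float64(0.0), 'joints': array([ 1.138,  0.478,  0.022,  1.556, -0.011,  1.109, -0.083]), 'qvel': array([-0.   , -0.   , -0.   , -0.001,  0.001,  0.001, -0.   ]), 'tau': array([ 1.0000e-03, -5.9646e+01,  1.6080e+00, -2.8120e+01,  1.2000e-02,
        9.0000e-03, -0.0000e+00]), 'tcp_pos': array([ 0.215, -0.639,  0.23 ]), 'orientation': array([ 2.046,  0.337, -2.047]), 'contact_force': array([0.44 , 0.64 , 0.929]), 'moment': array([-0.013, -0.042,  0.004]), 'grip_width': np.float64(0.085)}
[[-0.001  0.319 -0.948]
 [ 0.002 -0.948 -0.319]
 [-1.    -0.002  0.   ]]
top speaker 0.92 [ 0.327 -0.315  0.033] 456 322
top speaker 0.69 [ 0.452 -0.314  0.04 ] 455 269
top speaker 0.55 [ 0.356 -0.168  0.007] 392 309
top leak_fixture 0.94 [ 0.608 -0.022  0.055] 332 202
top leak_fixture 0.9 [ 0.486 -0.164  0.057] 392 254
top leak_fixture 0.24 [0.525 0.353 0.053] 174 237
top cradle_seat 0.79 [ 0.495 -0.17   0.057] 395 250
top cradle_seat 0.62 [ 0.619 -0.027  0.056] 334 198
top key_box 0.6 [0.526 0.307 0.029] 196 238
top key_box 0.53 [ 0.681 -0.304  0.017] 446 176
top key_medium_top 0.45 [0.5
[... 190 characters left out ...]
 0.89 [ 0.358 -0.166  0.01 ] 391 308
top brush 0.28 [ 0.682 -0.302  0.016] 445 176
side speaker 0.74 [ 0.319 -0.297  0.028] 409 207
side speaker 0.69 [ 0.442 -0.306  0.033] 368 198
side leak_fixture 0.64 [0.61  0.005 0.047] 283 243
side leak_fixture 0.62 [ 0.484 -0.136  0.047] 343 222
side leak_fixture 0.33 [ 0.369 -0.208  0.008] 387 226
side cradle_seat 0.86 [ 0.491 -0.159  0.053] 342 215
side cradle_seat 0.69 [ 0.613 -0.023  0.055] 286 234
side key_box 0.68 [0.52 0.34 0.03] 278 343
side key_large_top 0.66 [0.544 0.258 0.049] 278 309
side bin_of_screws 0.85 [ 0.682 -0.29   0.019] 289 194
side bin_of_screws 0.49 [0.676 0.207 0.077] 230 276
side solvent_bottle 0.63 [0.674 0.209 0.076] 231 277
```

View pics/top0.png

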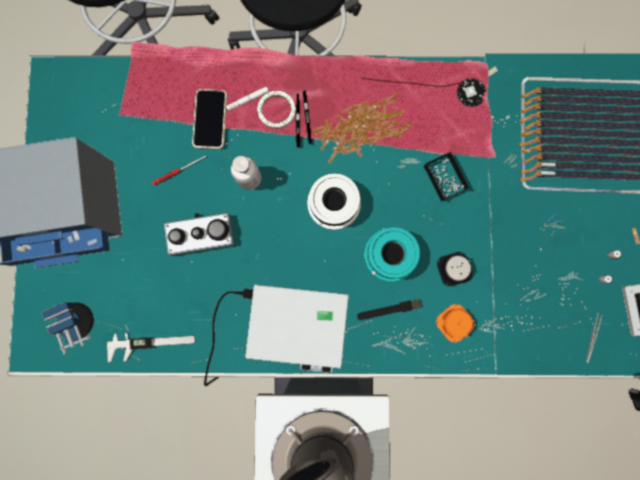

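Run:
```python
from h import *
P=np.load('topP.npy');im=cv2.imread('pics/top0.png')
# key box by depth: plateau points
m=(P[...,1]>.18)&(P[...,1]<.45)&(P[...,0]>.42)&(P[...,0]<.63)
for lo,hi in [(.025,.036),(.037,.047),(.048,.058)]:
    k=(m&(P[...,2]>lo)&(P[...,2]<hi)).astype(np.uint8)
    n,l,s,c=cv2.connectedComponentsWithStats(k)
    for i in range(1,n):
        if s[i,4]>15: print(lo,s[i,4],P[l==i].mean(0).round(3),np.ptp(P[l==i],0).round(3))
k=m&(P[...,2]>.025)&(P[...,2]<.06)
print(cv2.minAreaRect((P[k][:,:2]*1000).astype(np.float32)))
c=cv2.resize(im[150:350,130:530],None,fx=2,fy=2); cv2.imwrite('pics/crop.png',c)
for n,(x,y) in {'A':(.327,-.315),'B':(.452,-.314),'f1':(.608,-.022),'f2':(.486,-.164)}.items():
    d=np.hypot(P[...,0]-x,P[...,1]-y)<.07
    for lo,hi in [(.039,.048),(.052,.068)]:
        k=d&(P[...,2]>lo)&(P[...,2]<hi)
        if k.sum()>10: print(n,lo,k.sum(),P[k].mean(0).round(3),cv2.minEnclosingCircle((P[k][:,:2]*1000).astype(np.float32)), im[k].mean(0).round())
```

```text
0.025 1324 [0.536 0.307 0.031] [0.101 0.167 0.011]
0.037 192 [0.546 0.253 0.042] [0.053 0.053 0.01 ]
0.037 98 [0.538 0.303 0.043] [0.031 0.034 0.01 ]
0.037 138 [0.529 0.352 0.043] [0.039 0.041 0.009]
0.048 183 [0.546 0.254 0.053] [0.036 0.034 0.01 ]
0.048 31 [0.538 0.304 0.053] [0.014 0.016 0.009]
0.048 87 [0.53  0.353 0.053] [0.025 0.025 0.009]
((538.5821533203125, 304.10150146484375), (80.2403793334961, 160.5067138671875), 9.475569725036621)
A 0.039 331 [ 0.324 -0.318  0.041] ((326.0315856933594, -317.3268737792969), 30.85798454284668) [ 44. 133. 237.]
B 0.039 338 [ 0.456 -0.319  0.041] ((454.0918273925781, -315.9964599609375), 32.590126037597656) [171. 181. 188.]
f1 0.052 1425 [ 0.619 -0.025  0.058] ((618.9173583984375, -24.897056579589844), 60.14910888671875) [227. 233. 231.]
f2 0.052 1471 [ 0.491 -0.165  0.058] ((491.6651611328125, -165.0135040283203), 60.28812789916992) [171. 178.  47.]
```

The top view shows the key box at (198,234) with keys medium (177,236), small (198,233) and large (216,229). The real speaker is at (457,267), and the white fixture at (333,200). The orange and turquoise decoys are at (456,322) and (391,253). Next I move to the keys with the fingers shut.

```bash
python3 -m pendant '[0,0,-27,-34,0,0,0,-27,-34,0,0,0,-27,-34,0,0,0,-27,-34,0,0,0,-27,-34,0,0,0,-27,-34,0,0,0,-27,-34,0,0,0,-27,-34,0,0,0,-27,-34,0,0,0,-27,-34,0,0,0,-27,-34,0,0,0,-27,-34,0]' 60
python3 -m pendant '[0,0,-39,-16,0,0,0,-39,-16,0,0,0,-39,-16,0,0,0,-39,-16,0,0,0,-39,-16,0,0,0,-39,-16,0,0,0,-39,-16,0,0,0,-39,-16,0,0,0,-39,-16,0,0,0,-39,-16,0,0,0,-39,-16,0,0,0,0,0,0]'
cat > go.py <<'E'
import sys
from h import *
o=r.get_obs();M=R.from_rotvec(o['orientation']).as_matrix();p=np.array(o['tcp_pos'])
t=np.array([float(a) if a!='-' else p[i] for i,a in enumerate(sys.argv[1:4])])
print('t',round(o['clock'],2),'pos',p.round(4),'y',M[:,1].round(3),'F',np.round(o['contact_force'],1),'w',round(o['grip_width'],4),'q',np.round(o['joints'],2),'tool shift mm',((M.T@(t-p))*1000).round(1))
E
python3 go.py .538 .304 .060
```

```text
clock: 2.6
tcp_pos: [0.4994, -0.2014, 0.2316]
orientation: [2.046, 0.335, -2.045]
contact_force: [0.5, 0.3, -0.1]
grip_width: -0.0
clock: 4.1
tcp_pos: [0.5276, 0.2646, 0.2315]
orientation: [2.044, 0.343, -2.043]
contact_force: [0.4, -0.2, -0.2]
grip_width: 0.0004
t 4.1 pos [0.5276 0.2646 0.2315] y [ 0.325 -0.946 -0.002] F [ 0.4 -0.2 -0.2] w 0.0004 q [-0.22  0.37 -0.45  1.74  0.18  1.07 -1.97] tool shift mm [171.6 -33.5 -22.5]
```

Run:
```python
from h import *
cal=viewer.calibration('wrist');p,d=save('wrist','w1.png');P=pts(d,cal)
m=(P[...,1]>.18)&(P[...,1]<.43)&(P[...,0]>.42)&(P[...,0]<.63)&(d>0)
k=(m&(P[...,2]>.048)&(P[...,2]<.058)).astype(np.uint8)
n,l,s,c=cv2.connectedComponentsWithStats(k)
for i in range(1,n):
    if s[i,4]>50: print(s[i,4],np.median(P[l==i],0).round(4),cv2.minEnclosingCircle((P[l==i][:,:2]*1000).astype(np.float32)))
```

```text
779 [0.5277 0.3517 0.0525] ((527.1716918945312, 352.1707458496094), 12.956038475036621)
1602 [0.5442 0.2541 0.0526] ((543.3593139648438, 253.47882080078125), 19.066518783569336)
288 [0.5357 0.3028 0.0523] ((535.17919921875, 302.9388122558594), 7.8898491859436035)
```

```bash
python3 -m pendant '[0,30,-10,-7,0,0,40,-12,-8,0,0,40,-11,-8,0,0,40,0,0,0,0,0,0,0,0]'; python3 go.py .538 .304 .047
```

```text
clock: 4.78
tcp_pos: [0.5383, 0.2957, 0.0784]
orientation: [2.039, 0.33, -2.051]
contact_force: [-0.3, -0.7, 1.2]
grip_width: -0.0
t 4.78 pos [0.5383 0.2957 0.0784] y [ 0.318 -0.948  0.003] F [-0.3 -0.7  1.2] w -0.0 q [-0.31  0.59 -0.39  1.8   0.3   0.82 -2.1 ] tool shift mm [31.4 -8.1 -2.5]
```

```bash
python3 -m pendant '[0,10,-8,-1,0,0,10,0,0,0,0,6,0,0,0,0,3,0,0,0,0,2,0,0,0,0,0,0,0,0,0,0,0,0,0]'; python3 go.py .5365 .3033 .047
```

```text
clock: 5.65
tcp_pos: [0.5383, 0.3066, 0.0505]
orientation: [2.046, 0.335, -2.046]
contact_force: [-1.3, -1.1, 1.8]
grip_width: 0.0001
t 5.65 pos [0.5383 0.3066 0.0505] y [ 0.319 -0.948  0.   ] F [-1.3 -1.1  1.8] w 0.0001 q [-0.34  0.63 -0.38  1.8   0.32  0.77 -2.13] tool shift mm [3.5 2.5 2.8]
```

```bash
python3 -m pendant '[0,2,0,0,0,0,1.5,0,0,0,0,0,0,0,0,0,0,0,0,0]'; python3 go.py .5365 .3033 .047
```

```text
clock: 6.15
tcp_pos: [0.5385, 0.3067, 0.0471]
orientation: [2.046, 0.335, -2.045]
contact_force: [-1.9, -2.3, 6.1]
grip_width: 0.0002
t 6.15 pos [0.5385 0.3067 0.0471] y [ 0.319 -0.948  0.   ] F [-1.9 -2.3  6.1] w 0.0002 q [-0.34  0.64 -0.38  1.8   0.32  0.76 -2.13] tool shift mm [0.1 2.6 2.9]
```

```bash
python3 -m pendant '[0,-10,0,0,0,0,-10,0,0,0,0,0,-23,-3,0,0,0,-23,-3,0,0,0,0,0,0,0,10,0,0,0,0,6,0,0,0,0,4,0,0,0,0,0,0,0,0,0,0,0,0,0]'; python3 go.py .529 .352 .047
```

```text
clock: 7.4
tcp_pos: [0.5292, 0.3513, 0.0471]
orientation: [2.045, 0.333, -2.046]
contact_force: [-2.4, -2.0, 7.3]
grip_width: -0.0001
t 7.4 pos [0.5292 0.3513 0.0471] y [ 0.318 -0.948  0.001] F [-2.4 -2.   7.3] w -0.0001 q [-0.41  0.66 -0.38  1.76  0.33  0.78 -2.2 ] tool shift mm [ 0.1 -0.7 -0. ]
```

```bash
python3 -m pendant '[0,-10,0,0,0,0,-13,0,0,0,0,0,33,5,0,0,0,33,5,0,0,0,32,6,0,0,0,0,0,0,0,13,0,0,0,0,6,0,0,0,0,4,0,0,0,0,0,0,0,0,0,0,0,0,0]'; python3 go.py .545 .2537 .047
```

```text
clock: 8.78
tcp_pos: [0.5448, 0.2555, 0.0471]
orientation: [2.045, 0.337, -2.045]
contact_force: [-2.5, 0.3, 5.4]
grip_width: -0.0001
t 8.78 pos [0.5448 0.2555 0.0471] y [ 0.321 -0.947 -0.001] F [-2.5  0.3  5.4] w -0.0001 q [-0.26  0.61 -0.38  1.85  0.32  0.74 -2.06] tool shift mm [0.1 1.8 0.4]
```

```bash
python3 -m pendant '[0,-30,0,0,0,0,-40,0,0,0,0,-40,0,0,0,0,-40,0,0,0,85,0,37,17,0,85,0,37,17,0,85,0,37,17,0,85,0,37,17,0,85,0,37,17,0,85,0,37,17,0,85,0,37,18,0,85,0,37,18,0,85,0,37,18,0,85,0,37,18,0,85,0,36,24,0,85,0,36,24,0,85,0,36,24,0,85,0,36,24,0,85,0,0,0,0,85,0,0,0,0]'
python3 - <<'E'
from h import *
cal=viewer.calibration('wrist');p,d=save('wrist','w2.png');P=pts(d,cal)
m=(np.hypot(P[...,0]-.455,P[...,1]+.317)<.06)&(d>0)
for lo,hi in [(.0385,.043),(.033,.0385),(.018,.025),(.0015,.008)]:
    k=m&(P[...,2]>lo)&(P[...,2]<hi)
    if k.sum()>10:print(lo,k.sum(),np.median(P[k],0).round(4),cv2.minEnclosingCircle((P[k][:,:2]*1000).astype(np.float32)))
for q in nets.look_for('speaker','wrist')[:3]: print(q)
E
python3 go.py .455 -.317 .1
```

```text
clock: 11.28
tcp_pos: [0.454, -0.3179, 0.1964]
orientation: [2.045, 0.337, -2.046]
contact_force: [-0.1, 0.6, -0.2]
grip_width: 0.0851
0.0385 4107 [ 0.4538 -0.3213  0.0404] ((452.68585205078125, -320.6584167480469), 29.462068557739258)
0.033 988 [ 0.4614 -0.3196  0.0365] ((453.0727844238281, -321.8182678222656), 35.964412689208984)
0.018 96 [ 0.4669 -0.3536  0.0217] ((463.4100341796875, -326.3571472167969), 33.321128845214844)
0.0015 5373 [ 0.4712 -0.3056  0.0022] ((455.007080078125, -316.99920654296875), 59.98430633544922)
{'location': [0.3348, -0.3218, 0.03], 'score': 0.95}
{'location': [0.459, -0.3165, 0.0413], 'score': 0.58}
t 11.38 pos [ 0.4543 -0.3173  0.1967] y [ 0.322 -0.947 -0.001] F [1.  0.3 0.1] w 0.085 q [ 0.68  0.33 -0.22  1.87  0.09  0.95 -0.82] tool shift mm [96.7  0.1 -0.7]
```

View pics/w2.png

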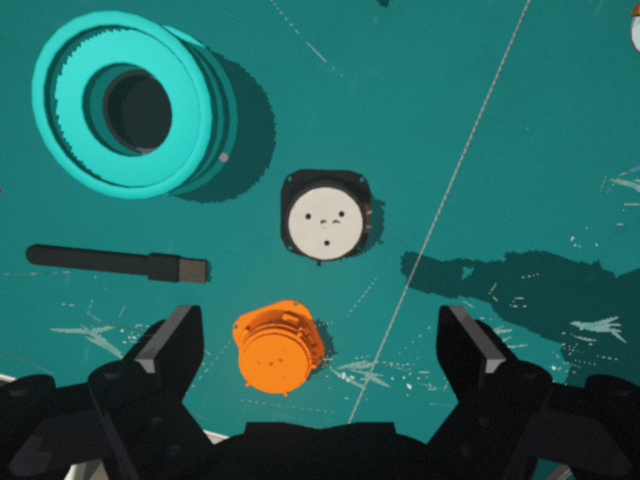

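The wrist view shows the speaker's grey disc at (325,222) and the orange decoy at (275,350). The line of the jaws is clear of both. Descending to grip.

```bash
python3 -m pendant '[85,40,2,1,0,85,40,0,0,0,85,40,0,0,0,85,30,0,0,0,85,15,0,0,0,85,10,0,0,0,85,0,0,0,0,85,0,0,0,0]'; python3 go.py .454 -.319 .020
```

```text
clock: 12.38
tcp_pos: [0.4539, -0.3216, 0.0228]
orientation: [2.047, 0.334, -2.044]
contact_force: [0.6, 0.0, -0.2]
grip_width: 0.0852
t 12.38 pos [ 0.4539 -0.3216  0.0228] y [ 0.319 -0.948  0.001] F [ 0.6  0.  -0.2] w 0.0852 q [ 0.64  0.57 -0.18  1.98  0.17  0.6  -0.89] tool shift mm [ 2.8 -2.4 -0.9]
```

```bash
python3 -m pendant '[85,3,-2,-1,0,60,0,0,0,0,50,0,0,0,0,50,0,0,0,0,50,0,0,0,0,50,0,0,0,0]' 80; python3 go.py .454 -.319 .020
```

```text
clock: 13.12
tcp_pos: [0.4539, -0.3192, 0.0201]
orientation: [2.046, 0.334, -2.045]
contact_force: [-3.5, 2.0, 11.9]
grip_width: 0.0593
t 13.12 pos [ 0.4539 -0.3192  0.0201] y [ 0.319 -0.948  0.001] F [-3.5  2.  11.9] w 0.0593 q [ 0.64  0.58 -0.18  1.98  0.17  0.59 -0.9 ] tool shift mm [ 0.1 -0.2 -0.1]
```

Run:
```python
from h import *
p,d=save('wrist','w3.png'); q,_=save('side','s3.png')
c=cv2.imread('pics/w3.png')[150:480,60:580]
s=cv2.resize(cv2.imread('pics/s3.png')[130:250,310:470],None,fx=4,fy=4,interpolation=cv2.INTER_CUBIC)[:480]
w=cv2.resize(c,(400,254)); o=np.zeros((590,640,3),np.uint8); 
cv2.imwrite('pics/c3a.png',c); cv2.imwrite('pics/c3b.png',s)
```

```text
(no output)
```

View pics/c3a.png

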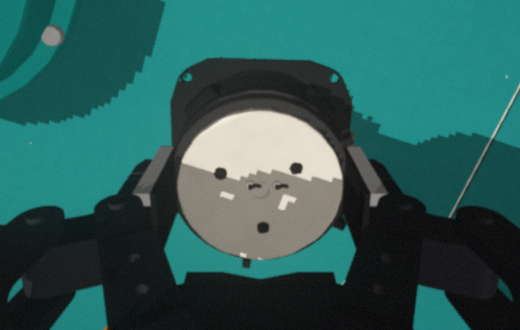

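View pics/c3b.png

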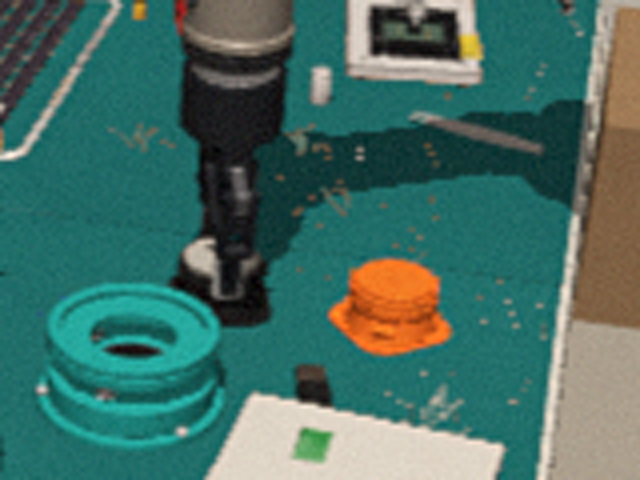

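Run:
```python
from h import *
cal=viewer.calibration('wrist');p,d=viewer.grab_frame('wrist');P=pts(d,cal)
disc=P[265:400,250:390].reshape(-1,3); k=abs(disc[:,2]-np.median(disc[:,2]))<.004; D=disc[k]
A=np.c_[D[:,:2]-D[:,:2].mean(0),np.ones(len(D))]; print('disc',D.mean(0).round(4),np.linalg.lstsq(A,D[:,2],rcond=None)[0].round(3),cv2.minEnclosingCircle((D[:,:2]*1000).astype(np.float32)))
o=r.get_obs();M=R.from_rotvec(o['orientation']).as_matrix()
T=(P-o['tcp_pos'])@M
for v in (300,320,335,350): print(v,[(u,*(T[v,u]*1000).round().astype(int)) for u in list(range(190,245,6))+list(range(404,455,6))])
```

```text
disc [ 0.4549 -0.3179  0.0403] [-0.009 -0.002  0.04 ] ((452.61041259765625, -318.6425476074219), 31.665447235107422)
300 [(190, np.int64(19), np.int64(-58), np.int64(4)), (196, np.int64(18), np.int64(-55), np.int64(4)), (202, np.int64(18), np.int64(-52), np.int64(4)), (208, np.int64(18), np.int64(-50), np.int64(4)), (214, np.int64(20), np.int64(-48), np.int64(4)), (220, np.int64(-12), np.int64(-36), np.int64(-10)), (226, np.int64(-12), np.int64(-34), np.int64(-10)), (232, np.int64(-13), np.int64(-32), np.int64(-10)), (238, np.int64(-16), np.int64(-29), np.int64(-12)), (244, np.int64(-16), np.int64(-27), np.int64(-12)), (404, np.int64(-13), np.int64(29), np.int64(-10)), (410, np.int64(-13), np.int64(31), np.int64(-10)), (416, np.int64(-14), np.int64(33), np.int64(-11)), (422, np.int64(18), np.int64(44), np.int64(4)), (428, np.int64(18), np.int64(47), np.int64(4)), (434, np.int64(18), np.int64(49), np.int64(4)), (440, np.int64(18), np.int64(52), np.int64(4)), (446, np.int64(19), np.int64(55), np.int64(4)), (452, np.int64(18), np.int64(57), np.int64(4))]
320 [(190, np.int64(18), np.int6
[... 2169 characters left out ...]
20, np.int64(-38), np.int64(-30), np.int64(-5)), (226, np.int64(-31), np.int64(-31), np.int64(-1)), (232, np.int64(-24), np.int64(-30), np.int64(3)), (238, np.int64(-16), np.int64(-30), np.int64(8)), (244, np.int64(-20), np.int64(-27), np.int64(5)), (404, np.int64(-19), np.int64(29), np.int64(6)), (410, np.int64(-28), np.int64(29), np.int64(1)), (416, np.int64(-33), np.int64(29), np.int64(-2)), (422, np.int64(-39), np.int64(29), np.int64(-6)), (428, np.int64(-42), np.int64(30), np.int64(-8)), (434, np.int64(-42), np.int64(32), np.int64(-8)), (440, np.int64(-48), np.int64(31), np.int64(-12)), (446, np.int64(-48), np.int64(33), np.int64(-11)), (452, np.int64(-50), np.int64(34), np.int64(-12))]
```

```bash
python3 -m pendant '[50,-10,0,0,0,50,-30,0,0,0,50,-40,0,0,0,50,-40,0,0,0,50,0,0,0,0]'
python3 - <<'E'
from h import *
cal=viewer.calibration('wrist');p,d=viewer.grab_frame('wrist');P=pts(d,cal)
disc=P[265:400,250:390].reshape(-1,3); k=abs(disc[:,2]-np.median(disc[:,2]))<.004; D=disc[k]
A=np.c_[D[:,:2]-D[:,:2].mean(0),np.ones(len(D))]; print('disc',D.mean(0).round(4),np.linalg.lstsq(A,D[:,2],rcond=None)[0].round(3),cv2.minEnclosingCircle((D[:,:2]*1000).astype(np.float32)))
cal=viewer.calibration('top');p,d=save('top','t4.png');P=pts(d,cal)
m=(np.hypot(P[...,0]-.619,P[...,1]+.025)<.066)&(d>0)
for lo,hi in [(.0595,.067),(.053,.059)]:
    k=m&(P[...,2]>lo)&(P[...,2]<hi); print(lo,k.sum(),np.median(P[k],0).round(4),cv2.minEnclosingCircle((P[k][:,:2]*1000).astype(np.float32)))
E
python3 go.py .619 -.025 .12
```

```text
clock: 13.9
tcp_pos: [0.4554, -0.3201, 0.1421]
orientation: [2.049, 0.33, -2.039]
contact_force: [0.6, -1.5, -2.4]
grip_width: 0.0597
disc [ 0.4563 -0.3188  0.1622] [-0.004 -0.004  0.162] ((453.9658203125, -319.5521240234375), 31.592927932739258)
0.0595 538 [ 0.6191 -0.0256  0.0624] ((619.4778442382812, -24.864486694335938), 59.97529602050781)
0.053 792 [ 0.6219 -0.0257  0.056 ] ((619.72900390625, -24.60519027709961), 60.35343933105469)
t 14.0 pos [ 0.453  -0.3189  0.1386] y [ 0.319 -0.948 -0.   ] F [-0.8  0.3 -2.3] w 0.0596 q [ 0.67  0.4  -0.21  1.92  0.11  0.83 -0.85] tool shift mm [  18.6 -225.6 -251. ]
```

```bash
python3 -m pendant '[50,0,-25,-28,0,50,0,-25,-28,0,50,0,-25,-28,0,50,0,-25,-28,0,50,0,-25,-28,0,50,0,-25,-28,0,50,0,-25,-28,0,50,0,-25,-28,0,50,0,-25,-27,0,50,0,0,0,0,50,0,0,0,0]'
python3 - <<'E'
from h import *
cal=viewer.calibration('wrist');p,d=save('wrist','w5.png');P=pts(d,cal)
disc=P[265:400,250:390].reshape(-1,3); k=abs(disc[:,2]-np.median(disc[:,2]))<.004; D=disc[k]
print('disc',D.mean(0).round(4))
m=(np.hypot(P[...,0]-.619,P[...,1]+.025)<.07)&(d>0)&(P[...,2]>.0595)&(P[...,2]<.067)
Q=P[m][:,:2]; ro=np.hypot(*(Q-[.6195,-.025]).T)
e=Q[ro>.057]; A=np.c_[2*e,np.ones(len(e))]; s=np.linalg.lstsq(A,(e**2).sum(1),rcond=None)[0]; print(len(Q),len(e),s[:2],np.sqrt(s[2]+s[:2]@s[:2]),np.median(P[m],0))
E
python3 go.py .6195 -.025 .077
```

```text
clock: 15.38
tcp_pos: [0.6183, -0.0262, 0.137]
orientation: [2.042, 0.335, -2.049]
contact_force: [-0.6, -0.6, -2.3]
grip_width: 0.0596
disc [ 0.6192 -0.025   0.157 ]
5666 676 [ 0.61786806 -0.02572582] 0.058212148800916 [ 0.6529876  -0.00778153  0.06251362]
t 15.43 pos [ 0.6183 -0.027   0.1373] y [ 0.318 -0.948 -0.   ] F [-0.2 -0.8 -2.4] w 0.0594 q [ 0.15  0.5  -0.28  1.76  0.17  0.9  -1.45] tool shift mm [60.3 -1.5 -2. ]
```

View pics/w5.png

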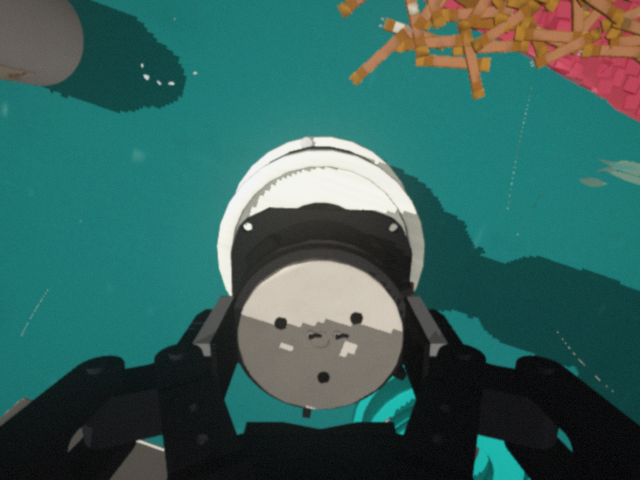

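The wrist view shows the speaker disc at (320,335), centred over the white cradle within its lip. Lowering it.

```bash
python3 -m pendant '[50,20,-1.5,-1,0,50,20,0,0,0,50,10,0,0,0,50,5,0,0,0,50,0,0,0,0,50,0,0,0,0]'; python3 go.py .619 -.0253 .0767
```

```text
clock: 16.18
tcp_pos: [0.6206, -0.0239, 0.0844]
orientation: [2.047, 0.335, -2.044]
contact_force: [0.2, -1.1, -2.1]
grip_width: 0.0595
t 16.18 pos [ 0.6206 -0.0239  0.0844] y [ 0.319 -0.948  0.   ] F [ 0.2 -1.1 -2.1] w 0.0595 q [ 0.13  0.57 -0.26  1.79  0.2   0.8  -1.47] tool shift mm [7.7 0.8 2. ]
```

```bash
python3 -m pendant '[50,3,1,1.5,0,50,3,0,0,0,50,2,0,0,0,50,1,0,0,0,50,0,0,0,0,50,0,0,0,0]'; python3 go.py .619 -.0253 .0767
```

```text
clock: 16.92
tcp_pos: [0.6189, -0.0254, 0.0751]
orientation: [2.046, 0.335, -2.046]
contact_force: [-2.8, -0.4, 4.1]
grip_width: 0.0594
t 16.93 pos [ 0.6189 -0.0254  0.0751] y [ 0.319 -0.948  0.   ] F [-2.8 -0.4  4.1] w 0.0594 q [ 0.13  0.58 -0.26  1.8   0.2   0.79 -1.47] tool shift mm [-1.6 -0.1 -0.1]
```

```bash
python3 -m pendant '[50,3,0,0,0,50,3,0,0,0,50,3,0,0,0,50,1.5,0,0,0,50,0,0,0,0,50,0,0,0,0]'
cat > chk.py <<'E'
from h import *
cal=viewer.calibration('wrist');p,d=save('wrist','w6.png');P=pts(d,cal)
disc=P[265:400,250:390].reshape(-1,3); k=abs(disc[:,2]-np.median(disc[:,2]))<.004; D=disc[k]
A=np.c_[D[:,:2]-D[:,:2].mean(0),np.ones(len(D))]; print('disc',D.mean(0).round(4),np.linalg.lstsq(A,D[:,2],rcond=None)[0].round(3))
m=(np.hypot(P[...,0]-.619,P[...,1]+.025)<.062)&(np.hypot(P[...,0]-.619,P[...,1]+.025)>.052)&(d>0)&(P[...,2]>.044)&(P[...,2]<.067)
print('lip z',np.median(P[m],0),m.sum())
E
python3 chk.py; python3 go.py .619 -.0253 .0647
```

```text
clock: 17.68
tcp_pos: [0.6191, -0.0254, 0.0648]
orientation: [2.046, 0.335, -2.045]
contact_force: [-4.8, -0.1, 9.1]
grip_width: 0.0594
disc [ 0.6201 -0.0242  0.0849] [-0.008 -0.002  0.085]
lip z [ 0.63832106 -0.02419608  0.05115666] 9116
t 17.73 pos [ 0.6191 -0.0254  0.0648] y [ 0.319 -0.948  0.   ] F [-4.3 -0.8  8.2] w 0.0596 q [ 0.13  0.59 -0.26  1.8   0.21  0.77 -1.48] tool shift mm [ 0.1 -0.1  0.1]
```

```bash
python3 -m pendant '[50,1,0,0,0,50,0,0,0,0,50,0,0,0,0,50,0,0,0,0,50,0,0,0,0]'; python3 chk.py; python3 go.py .619 -.0253 .0647
python3 - <<'E'
from h import *
p,d=save('top','t7.png');P=pts(d,viewer.calibration('top'))
for x,y in [(.537,.303),(.529,.352),(.545,.254)]:
    print(np.median(P[...,2][np.hypot(P[...,0]-x,P[...,1]-y)<.006]))
s,_=save('side','s7.png'); cv2.imwrite('pics/c7.png',cv2.resize(s[150:310,180:400,::-1],None,fx=3,fy=3,interpolation=cv2.INTER_CUBIC))
E
```

```text
clock: 18.35
tcp_pos: [0.6191, -0.0254, 0.0642]
orientation: [2.046, 0.335, -2.045]
contact_force: [-5.3, -0.4, 11.5]
grip_width: 0.0593
disc [ 0.6201 -0.0241  0.0843] [-0.009 -0.003  0.084]
lip z [ 0.63818183 -0.0241503   0.05055408] 9123
t 18.4 pos [ 0.6191 -0.0254  0.0642] y [ 0.319 -0.948  0.   ] F [-4.8 -0.4 11.5] w 0.0591 q [ 0.13  0.6  -0.26  1.81  0.21  0.77 -1.48] tool shift mm [-0.5 -0.1  0.1]
0.05246918096025999
0.05321016078810814
0.053216982491118614
```

View pics/c7.png

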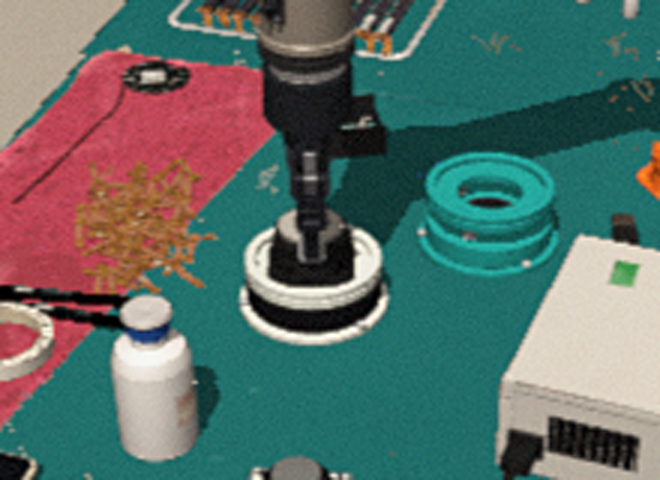

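The side view shows the speaker level inside the white cradle, and the cradle is pressed down onto its drum. Handing in.

```bash
python3 -c "
from bench import r
print(r.hand_in())"
```

```text
the job is handed in; nothing more can be done
None
```

I pressed the three keys in order (small, medium, large), set the loudspeaker in the white cradle, pressed it to the bottom and handed in while still holding it there. That took about 18.5 s of the 64 s; hand-in gave no verdict.

**Keys:** Each press stopped at z = 47.1 mm, which is about 6 mm of travel, with 5–7 N on the tool. Afterwards all three tops read 52–53 mm, so they are up.

**Cradle:** The lip is at about 50.6 mm (51 mm is fully down), and the tool reads 11.5 N upward. The speaker is level to about 0.01 rad and within about 2 mm of the cradle's centre. Its underside, worked out from the disc height, is about 43–44 mm up, which agrees with it sitting on the seat.

**Bystanders:** I never went near the bin, the bottle or the brush. The bottle is still standing in the last side view, but I did not measure any of the three again afterwards.

**One mismatch:** The grip width reads 59 mm where I expected 64 mm across the magnet, and I did not find out why. The speaker lifted level and did not slip.

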